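# Set the slicer for the loaf on its carriage and clamp the loaf

### The arm

A 7-joint arm with a two-finger parallel gripper is mounted at the origin on the work surface. World frame = base frame: x ahead of the robot, y to its left, z up, the work surface at z = 0. Lengths are in mm, angles in rad, forces in N, time in s.
With the tool pointing down it reaches from about 350 to 900 mm from the base axis. Payload 7.2 kg.
Tool frame: the origin (TCP) lies midway between the tips of the shut fingers; the grasp point (between the pads) lies 19 mm behind it (ctrl.tcp_to_grasp is the z of the grasp point in the tool frame, in mm); z points along the fingers, y is the line along which they close (so a half turn about z gives the same grasp; the last joint's range is limited). The gripper opens to 85 mm and grips with 20 to 120 N. Pads are 22 mm wide; open, the fingers measure 114 mm over their backs; the gripper's body (76 mm by 85 mm) begins 54 mm behind the grasp point. The pads swing forward as they close: fully open they stand 13 mm farther back than shut.
Start: joints at [1.278, 0.411, -0.013, 1.596, 0.006, 1.134, -0.082], TCP at [139.307, -609.28, 231.297] pointing down, gripper open.
Joint ranges: [-2.95, 2.95], [-0.29, 1.99], [-1.47, 1.44], [0.14, 2.54], [-1.03, 4.17], [0.13, 1.85], [-2.86, 2.86]. Speed limits (rad/s): [2.39, 2.39, 3.01, 3.01, 3.14, 3.14, 3.14].

### API

Orientations are given as a 3x3 rotation matrix whose columns are the frame's x, y, z axes.
In Python, from station import ctrl, get_image gives the robot as it stands.
- The arm moves only by the tool arm_command, never from a script. Its argument "moves" is a list that holds one entry, the list of rows, each a list of 6 numbers: the shift along the tool's x, y, z in mm, then the turn, a rotation vector about the tool's x, y, z in degrees. A call has 1 to 10 rows; each row shifts and turns the commanded pose from where the row before left it, along the tool's axes as they then stand; what a row does not reach is not made up. A row lasts 1/8 s, in which the tool goes at most 62.5 mm and 10.7 degrees, less where a joint would pass 70% of its speed; a pose out of reach is approached as far as the arm can. A call with a gripper value outside its range is refused whole. "gripper" is the finger opening in mm, from 0 to 85.4, set as the call begins (left out, the last holds). The fingers move at their own pace and stop on an object; "grip_force" is the grip in N (left out, the last holds). Time passes only in rows, so rows that do not move let the fingers close. It gives the time, the measured TCP pose, the force, the opening and the grip force at its end, in the units of the state.
- ctrl.read_state(): the state, without advancing time (a new reading comes with each control period).
- get_image(name): name is "side" or "top" or "wrist"; returns a dict with "img" (384x512x3 uint8, blue, green, red), "mtx" (3x3 intrinsics, pixels), "R" (3x3) and "t" (3): a world point X has camera coordinates R X + t. Camera axes: x right, y down, z forward; pixel columns grow to the right and rows downward; lengths in mm; the calibration is good to about 2 mm. The wrist camera is an equidistant fisheye: a pixel r from the principal point sees the ray r / f radians off the axis. A picture is of the moment at which its call begins. There is no depth.
- ctrl.close_job(): hands the job in; it is judged then, once.
The state is a dict: "t": time; "joint_positions": joint angles; "dq": joint speeds; "effort": joint torques, N m; "position": TCP position; "tcp_rot": TCP orientation; "contact_force": force on the tool from outside, world axes, zero at the start; "torque": the same for the moment, N m; "opening": finger opening in mm; "grip_force": force on a finger pad.
Only numpy, scipy, OpenCV 4.12 (cv2) and the standard library are available. Lean on these libraries where they do the work, as an engineer would, in place of code of your own. Each camera call takes 0.05 s, during which the arm holds its last target. There are 200 camera calls.

### The job

Make the deli slicer ready for the loaf that lies on its carriage: turn the thickness knob until its white pointer stands at the middle of the coloured mark for that loaf, the yellow mark if it is the cheese or the red mark if it is the ham, and swing the loaf clamp over by its black ball and lower it gently all the way, without letting it drop, so that it rests on the loaf. Keep off the blade, and leave both loaves and all the other things on the table where they are; let go of the knob and the clamp at the end.

Things in the scene. Friction and masses are not known exactly. Their poses are not given: they have to be found in the camera images.
- knob_grip (a point): Grip centre of the slicer's black thickness knob, on its axis, 34 mm off the sloped control front (normal leans 30 deg from vertical to the robot). Turns with the knob: z out of the front, x along the grip bar to its white pointer end. Bar 58 long (x), 14 wide (y), 11.5 to 40.5 mm off the front, over a skirt 62 mm across; pinch its long sides. The front is bare within 75 mm of the axis.
- thickness_knob (a joint): Knob angle, 0 to 5.236 rad, grows clockwise seen facing the knob; stays where left (friction 0.06 N m). At 0 the pointer is at 7 o'clock (12 is up the slope); black ticks every 0.5236. Middle of the red mark (ham): 1.571, 10 o'clock. Middle of the yellow mark (cheese): 2.618, 12 o'clock. Starts between 3.3 and 4.4. It also shifts the gauge plate by the blade a few mm.
- red_mark (a point): Middle of the red mark on the knob's scale, 47.5 mm from the knob's axis; the mark is an arc 11 mm (0.24 rad) wide. Axes: x up the slope, y to the left, z out of the control front.
- yellow_mark (a point): Middle of the yellow mark on the knob's scale, 47.5 mm from the knob's axis, straight up the slope from it; the mark is an arc 11 mm (0.24 rad) wide. Axes: x up the slope, y to the left, z out of the control front.
- clamp_ball (a point): Centre of the black ball (34 mm across) on the clamp. It sits on a 12 mm stem; the foot plate, 90 mm (x) by 45 mm, lies square to the stem, its top 48 mm from the ball's centre. x lies along the clamp's hinge, z along the stem from foot plate to ball (leaning 80 deg to the right when swung back, upright when lowered). Pinch the ball along x; it can turn between the fingers.
- clamp_pivot (a point): Point on the clamp's hinge axis, level with the ball in x; fixed to the slicer. x is the hinge axis (level, away from the robot at yaw 0), y the slicer's left, z up. The ball's centre moves on a circle of radius 143 mm about it in the plane x = 0: at clamp joint value q it is at y = 0.143 cos(2.241 - q), z = 0.143 sin(2.241 - q).
- clamp (a joint): Clamp angle: 0 swung back to its stop at the right, as at the start; grows as it swings over to the left and down. It balances upright at about 0.6; before that it falls back, past it it falls towards the loaf by its own weight (0.45 kg), so hold it on the way. Its foot plate meets the ham at about 1.37, the cheese at about 1.44.
- carriage_bed (a point): Middle of the top of the slicer's steel carriage (180 mm in x by 200 mm in y), which is locked at its home place on the right and does not move. Axes as the slicer's: x away from the robot, y to the left, z up.
- cheese_center (a point): Centre of the yellow cheese loaf, 130 x 86 x 74 mm (x, y, z) and 0.9 kg, lying loose either on the carriage or on the chopping block at the left.
- ham_center (a point): Centre of the pink ham loaf, 140 x 90 x 80 mm (x, y, z) and 0.9 kg, lying loose either on the carriage or on the chopping block at the left. The loaf within 50 mm (seen from above) of the carriage's middle is the one to be sliced.
- cheese: The cheese loaf; origin in the middle of its underside.
- ham: The ham loaf; origin in the middle of its underside.
- blade: The slicer's round upright blade, 250 mm across, with its cover disc; origin at its centre, its flat side faces the robot, its plane 12 mm beyond the origin (x). Do not touch it. Its top is 340 mm above the table, the sharpener on it reaches 394 mm.
- pickle_jar: Jar 72 mm across, 110 mm high, standing to the right of the slicer; origin in the middle of its underside. Leave it.
- spray_bottle: Spray bottle 68 mm across, 240 mm high, standing to the left of the slicer; origin in the middle of its underside. Leave it.
- sharpening_steel: Sharpening steel, 370 mm long, 36 mm at its guard, lying across the table between robot and slicer; it lies along its x axis: handle from the origin (its end, on the table) to 120 mm, rod from there to 370 mm, no higher than 28 mm. Leave it.
- tray_stack: Stack of white trays, 150 x 200 x 73 mm, at the right; origin in the middle of its underside. Leave it.
- pen_cup: Black cup with pens, 76 mm across, 155 mm high, at the right front; origin in the middle of its underside. Leave it.
Not all that is in view belongs to the job. Leave any purple look-alike of the cheese alone. Of the things that look like the ham, the smaller one is meant.

How it is judged (in metres and radians):
At the end, for the whole second after the job is handed in: The loaf on the carriage (within 50 mm of its middle) is the ham and the knob is within 0.12 rad of the red mark (1.571), or it is the cheese and the knob is within 0.12 rad of the yellow mark (2.618); the clamp rests on that loaf with over 0.5 N; knob and clamp are still (under 0.05 rad/s) (((horizontal distance between ham_center and carriage_bed below 0.05 m and value of joint thickness_knob between 1.451 and 1.691 rad and contact force between clamp and ham above 0.5 N) or (horizontal distance between cheese_center and carriage_bed below 0.05 m and value of joint thickness_knob between 2.498 and 2.738 rad and contact force between clamp and cheese above 0.5 N)) and velocity of joint thickness_knob between -0.05 and 0.05 rad/s and velocity of joint clamp between -0.05 and 0.05 rad/s); the robot touches nothing.
It fails at once if the clamp is dropped or slammed (faster than 2.5 rad/s on its way down) (velocity of joint clamp above 2.5 rad/s).
It fails at once if the clamp is pressed onto a loaf with more than 30 N (contact force between clamp and ham above 30 N or contact force between clamp and cheese above 30 N).
It fails at once if the blade is touched (more than 1 N) (contact force between blade and the fingers above 1 N or contact force between blade and the arm above 1 N).
It fails at once if a loaf is shifted by more than 20 mm (distance of any of ham_center, cheese_center from where it was at the start of the episode above 0.02 m).
It fails at once if a bystander is shifted by more than 30 mm or knocked over (distance of any of pickle_jar, spray_bottle, sharpening_steel, tray_stack, pen_cup from where it was at the start of the episode above 0.03 m or angle between any of pickle_jar, spray_bottle, pen_cup's own z axis and vertical above 0.5 rad).
It also fails if it takes over 72 s, if anything falls off the work surface, if the arm or the gripper's body presses on something with over 40 N, if the wrist force passes 120 N, or if a joint passes its speed limit or range.

## Working session

There is one attempt and no reset: what is moved stays moved. The work goes in short steps, Python scripts to look and compute and a tool call to move; the robot and the scene stay as the last step left them, time stands still between calls to the robot, and variables do not carry over. Pictures are saved under pics/ and viewed, at most 10 in all, crops included, and the job is handed in when it is done.

Besides the shell and the picture viewer there is one more tool, called after "Emit:" in YAML: its name, and indented under it one key for each argument. arm_command: Moves the arm, as the interface text tells. Its arguments: {"type":"object","properties":{"moves":{"type":"array"},"gripper":{"type":"number"},"grip_force":{"type":"number"}},"required":["moves"]}

```bash
mkdir -p pics; ls; python3 - <<'E'
from station import ctrl,get_image
import cv2,numpy as np
for n in("side","top"):
    d=get_image(n);cv2.imwrite(f"pics/{n}0.png",d["img"]);np.savez(f"{n}0.npz",**d)
    print(n,d["mtx"].tolist(),(-d["R"].T@d["t"]).round(),d["R"].round(3).tolist())
E
```

```text
pics
side [[391.53433821296153, 0.0, 258.2947166055611], [0.0, 391.53433821296153, 192.2872545602376], [0.0, 0.0, 1.0]] [ 201. 1331. 1119.] [[-0.976, -0.218, 0.021], [-0.139, 0.547, -0.826], [0.168, -0.809, -0.564]]
top [[394.70471569898507, 0.0, 255.15697626357786], [0.0, 394.70471569898507, 188.90549803166198], [0.0, 0.0, 1.0]] [ 187.  -49. 1656.] [[-0.002, -1.0, -0.002], [-0.981, 0.002, -0.194], [0.194, 0.002, -0.981]]
```

View pics/side0.png

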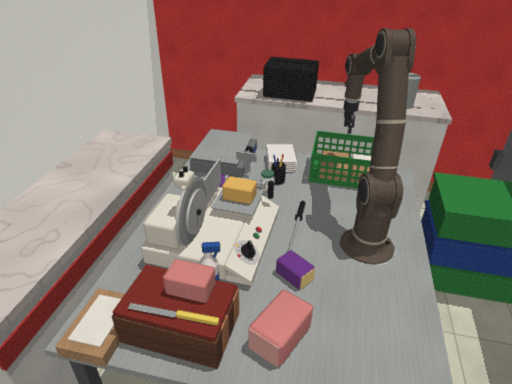

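View pics/top0.png

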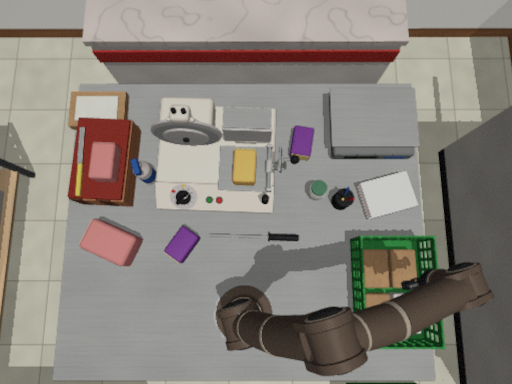

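The top view shows the yellow cheese on the carriage at (245,167). The ham is on the block at (103,160), with a larger look-alike at (110,242) and purple look-alikes at (182,244) and (302,140). So the yellow mark is the target. The knob is at about (183,197) and the clamp ball at about (295,159). I'll confirm with an enlarged crop.

```bash
python3 - <<'E'
import cv2,numpy as np
t=cv2.imread("pics/top0.png")[90:220,145:335];s=cv2.imread("pics/side0.png")[130:290,150:310]
a=cv2.resize(t,None,fx=4,fy=4,interpolation=cv2.INTER_CUBIC)
b=cv2.resize(s,None,fx=3.7,fy=3.7,interpolation=cv2.INTER_CUBIC)
cv2.imwrite("pics/tc.png",a);cv2.imwrite("pics/sc.png",b)
E
```

```text
(no output)
```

View pics/tc.png

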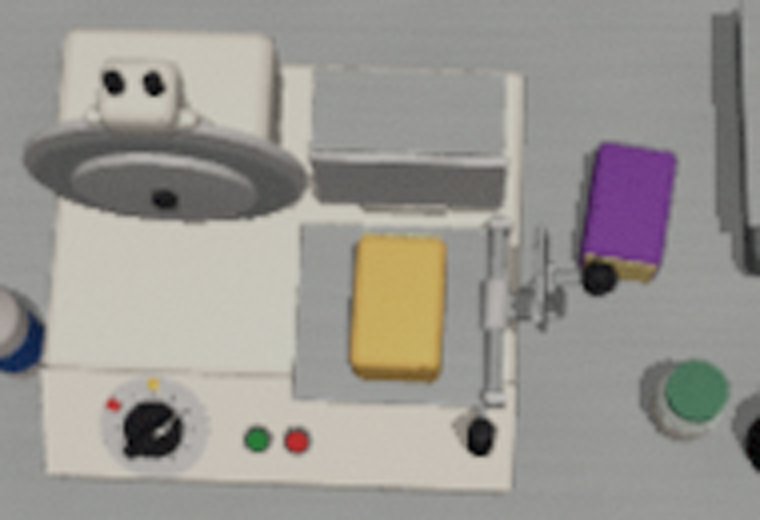

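View pics/sc.png

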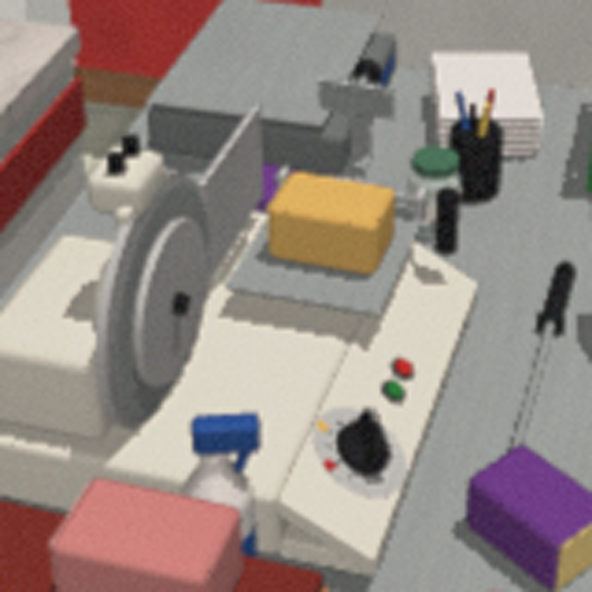

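The crops confirm it: yellow cheese on the carriage, pointer at about 2 o'clock, yellow mark at about 12. Next I triangulate the marks and the cheese, and cast a ray to the ball.

```bash
cat >h.py <<'E'
import cv2,numpy as np
def ray(d,uv):
    v=d["R"].T@np.linalg.inv(d["mtx"])@np.array([*uv,1.]);return -d["R"].T@d["t"],v/np.linalg.norm(v)
def tri(rs):
    A=sum(np.eye(3)-np.outer(v,v) for c,v in rs);b=sum((np.eye(3)-np.outer(v,v))@c for c,v in rs)
    p=np.linalg.solve(A,b);return p,[round(float(np.linalg.norm(np.cross(p-c,v))),1) for c,v in rs]
def atz(r,z):
    c,v=r;return c+v*(z-c[2])/v[2]
def blob(img,box,lo,hi,n=1):
    x0,y0,x1,y1=box;h=cv2.cvtColor(img[y0:y1,x0:x1],cv2.COLOR_BGR2HSV)
    m=cv2.inRange(h,np.array(lo),np.array(hi));k,l,s,c=cv2.connectedComponentsWithStats(m)
    i=np.argsort(-s[1:,4])[:n]+1
    return [(c[j]+[x0,y0],int(s[j,4])) for j in i]
E
python3 - <<'E'
from h import *
T=np.load("top0.npz");S=np.load("side0.npz")
Y=((15,70,100),(35,255,255));Rd=((0,110,80),(10,255,255))
ys=blob(S["img"],(232,238,245,252),*Y);yt=blob(T["img"],(178,183,190,190),*Y)
rs=blob(S["img"],(232,248,246,262),(0,110,80),(10,255,255));rt=blob(T["img"],(168,186,178,195),*Rd)
bs=blob(S["img"],(255,222,268,236),*Rd);bt=blob(T["img"],(214,195,224,205),*Rd)
print(ys,yt,rs,rt,bs,bt)
P=[tri([ray(S,a[0][0]),ray(T,b[0][0])]) for a,b in((ys,yt),(rs,rt),(bs,bt))];print(P)
ball=blob(T["img"],(286,152,304,170),(0,0,0),(180,255,60));print("ball",ball)
print([atz(ray(T,ball[0][0]),z).round(1) for z in(200,220,240,260,280)])
# cheese top: mask
h=cv2.cvtColor(T["img"],cv2.COLOR_BGR2HSV)[140:195,225:265];m=cv2.inRange(h,(15,100,80),(35,255,255))
p=np.argwhere(m)[:,::-1].astype(np.float32)+[225,140];r=cv2.minAreaRect(p.astype(np.float32));print(r)
for z in (150,180,210):
    q=np.array([atz(ray(T,u),z) for u in cv2.boxPoints(r)]);print(z,q.mean(0).round(),np.linalg.norm(q[1]-q[0]),np.linalg.norm(q[2]-q[1]))
# front edge of slicer, crop coords, near table z~
for u in((47,472),(512,490),(72,32),(522,74)):
    print(u,[atz(ray(T,(u[0]/4+145,u[1]/4+90)),z).round().tolist() for z in(0,60,100)])
E
```

```text
[(array([237., 245.]), 7)] [(array([183.        , 185.71428571]), 7)] [(array([238.5, 255.5]), 4)] [(array([172.8, 190.6]), 5)] [(array([258.4375, 228.75  ]), 16)] [(array([218.7826087 , 199.91304348]), 23)]
[(array([507.2726672 , 243.8407711 , 102.00863325]), [1.0, 1.0]), (array([489.79734616, 286.60811943,  90.42025534]), [0.8, 0.8]), (array([453.58181737, 101.31353703,  78.63812419]), [0.5, 0.5])]
ball [(array([294.12280702, 159.07017544]), 57)]
[array([ 590.9, -195.3,  200. ]), array([ 585.3, -193.3,  220. ]), array([ 579.8, -191.2,  240. ]), array([ 574.2, -189.2,  260. ]), array([ 568.7, -187.2,  280. ])]
((243.5, 166.5), (35.0, 23.0), 90.0)
150 [576.  -1. 150.] 91.28891229168308 141.94567896475905
180 [568.  -2. 180.] 89.47017958575024 139.11772053784534
210 [560.  -2. 210.] 87.65144687981741 136.2897621109316
(47, 472) [[433.0, 371.0, 0.0], [424.0, 356.0, 60.0], [418.0, 346.0, 100.0]]
(512, 490) [[413.0, -121.0, 0.0], [405.0, -119.0, 60.0], [399.0, -117.0, 100.0]]
(72, 32) [[931.0, 366.0, 0.0], [904.0, 351.0, 60.0], [886.0, 341.0, 100.0]]
(522, 74) [[880.0, -137.0, 0.0], [855.0, -134.0, 60.0], [838.0, -132.0, 100.0]]
```

```bash
cat >>h.py <<'E'
from scipy.spatial.transform import Rotation as Ro
def go(s,p,R):
    """rotation vector (tool, deg) to do first, then shift in the turned tool axes"""
    R0=np.array(s["tcp_rot"]);w=Ro.from_matrix(R0.T@R).as_rotvec(degrees=True)
    d=R.T@(np.array(p)-s["position"]);print("rot",w.round(1),"then shift",d.round(1),"|",np.linalg.norm(d).round())
def down(a): # tool down, y axis at heading a deg
    y=np.array([np.cos(np.radians(a)),np.sin(np.radians(a)),0]);z=np.array([0,0,-1.]);return np.c_[np.cross(y,z),y,z]
E
python3 - <<'E'
from h import *
from station import ctrl
s=ctrl.read_state();print(np.round(s["tcp_rot"],3).tolist(),s["t"],s["opening"])
for a in(-2.3,177.7):go(s,[577,-190,390],down(a))
E
```

```text
[[0.975, 0.223, -0.0], [0.223, -0.975, 0.001], [-0.0, -0.001, -1.0]] 0.1 85.34979593897519
rot [ -0.1  -0.  -74.8] then shift [ 436.1  420.7 -159.5] | 627.0
rot [-1.000e-01  1.000e-01  1.052e+02] then shift [-436.1 -420.7 -159.5] | 627.0
```

Emit:
arm_command:
  moves:
    - [[0, 0, -16, 0, 0, -7.5], [0, 0, -16, 0, 0, -7.5], [0, 0, -16, 0, 0, -7.5], [0, 0, -16, 0, 0, -7.5], [0, 0, -16, 0, 0, -7.5], [0, 0, -16, 0, 0, -7.5], [0, 0, -16, 0, 0, -7.5], [0, 0, -16, 0, 0, -7.5], [0, 0, -16, 0, 0, -7.4], [0, 0, -16, 0, 0, -7.4]]
  gripper: 85

```text
t: 1.35
position: [139.2, -609.1, 391.3]
tcp_rot: [[0.036, 0.999, -0.0], [0.999, -0.036, 0.001], [0.001, -0.0, -1.0]]
contact_force: [0.1, -0.7, -0.8]
opening: 85.2
grip_force: 0.0
```

Emit:
arm_command:
  moves:
    - [[39, 37, 0, 0, 0, 0], [39, 37, 0, 0, 0, 0], [39, 37, 0, 0, 0, 0], [39, 37, 0, 0, 0, 0], [39, 37, 0, 0, 0, 0], [39, 37, 0, 0, 0, 0], [39, 37, 0, 0, 0, 0], [39, 37, 0, 0, 0, 0], [39, 37, 0, 0, 0, 0], [0, 0, 0, 0, 0, 0]]

```text
t: 2.6
position: [488.9, -267.4, 390.8]
tcp_rot: [[0.032, 0.999, 0.001], [0.999, -0.032, 0.002], [0.002, 0.0, -1.0]]
contact_force: [-0.8, -0.4, 0.4]
opening: 85.1
grip_force: 0.0
```

```bash
python3 - <<'E'
from h import *
from station import ctrl,get_image
s=ctrl.read_state();print(s["position"],s["t"],np.round(s["tcp_rot"],2).tolist())
for n in("wrist","top","side"):
    d=get_image(n);np.savez(f"{n}1.npz",**d)
    if n=="wrist":print(d["mtx"].tolist(),d["R"].round(3).tolist(),(-d["R"].T@d["t"]).round());cv2.imwrite("pics/w1.png",d["img"])
E
```

```text
[ 488.92659208 -267.35942604  390.84031865] 2.6 [[0.03, 1.0, 0.0], [1.0, -0.03, 0.0], [0.0, 0.0, -1.0]]
[[297.3186396354542, 0.0, 252.06970668284805], [0.0, 297.3186396354542, 192.88094558808817], [0.0, 0.0, 1.0]] [[0.999, -0.033, 0.002], [-0.032, -0.948, 0.317], [-0.009, -0.317, -0.948]] [ 491. -186.  534.]
```

View pics/w1.png

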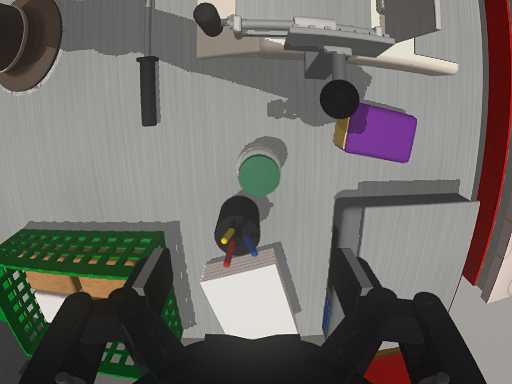

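The wrist view shows the ball at (339,99), about 38 px across, with its plate and hinge above it. I triangulate it against the top view.

```bash
cat >>h.py <<'E'
def fray(d,uv):
    K=d["mtx"];a=(np.array(uv)-K[:2,2])/K[0,0];r=np.linalg.norm(a)
    v=d["R"].T@np.array([*(a/r*np.sin(r)),np.cos(r)]);return -d["R"].T@d["t"],v
E
python3 - <<'E'
from h import *
from station import ctrl
W=np.load("wrist1.npz");T=np.load("top1.npz");T0=np.load("top0.npz")
b=blob(W["img"],(312,70,368,125),(0,0,0),(180,255,75));print(b)
h=cv2.cvtColor(W["img"],cv2.COLOR_BGR2HSV)[70:125,312:368]
m=cv2.inRange(h,(0,0,0),(180,255,60));cs,_=cv2.findContours(m,0,1);c=max(cs,key=cv2.contourArea)
(cx,cy),r=cv2.minEnclosingCircle(c);print(cx+312,cy+70,r)
r1=fray(W,(cx+312,cy+70));
for bt in((294.1,159.1),(294.8,159.2)):
  p,e=tri([r1,ray(T0,bt)]);print(p,e,"size-dist",17/(r/297.3),np.linalg.norm(p-r1[0]))
E
```

```text
[(array([336.94692737,  95.66131285]), 1432)]
339.25560569763184 98.61434936523438 19.978532791137695
[ 569.46918015 -187.56061751  274.26037271] [0.7, 0.7] size-dist 252.97653500571147 270.99367317596204
[ 561.79537917 -187.40609069  300.27024971] [0.7, 0.7] size-dist 252.97653500571147 243.87540927811176
```

Emit:
arm_command:
  moves:
    - [[0, 45, 0, 0, 0, 0], [0, 45, 0, 0, 0, 0], [0, 45, 0, 0, 0, 0], [0, 45, 0, 0, 0, 0], [0, 0, 0, 0, 0, 0], [0, 0, 0, 0, 0, 0]]

```text
t: 3.5
position: [665.2, -280.8, 390.8]
tcp_rot: [[0.042, 0.999, -0.001], [0.999, -0.042, -0.0], [-0.0, -0.001, -1.0]]
contact_force: [-1.1, -0.2, 0.9]
opening: 85.0
grip_force: 0.0
```

```bash
cat >>h.py <<'E'
def fcirc(d,box,v=60):
    x0,y0,x1,y1=box;h=cv2.cvtColor(d["img"],cv2.COLOR_BGR2HSV)[y0:y1,x0:x1]
    m=cv2.inRange(h,(0,0,0),(180,255,v));m=cv2.morphologyEx(m,cv2.MORPH_OPEN,np.ones((9,9),np.uint8));cs,_=cv2.findContours(m,0,1);c=max(cs,key=cv2.contourArea)
    (cx,cy),r=cv2.minEnclosingCircle(c);return (cx+x0,cy+y0),r
E
python3 - <<'E'
from h import *
from station import ctrl,get_image
s=ctrl.read_state();print(s["position"],s["t"])
d=get_image("wrist");np.savez("wrist2.npz",**d);cv2.imwrite("pics/w2.png",d["img"])
W=np.load("wrist1.npz")
# predict
P=d["R"]@np.array([567,-187.5,280])+d["t"];th=np.arctan2(np.hypot(*P[:2]),P[2]);u=d["mtx"][:2,2]+297.3*th*P[:2]/np.hypot(*P[:2]);print("pred",u)
x,y=u.astype(int)
c,r=fcirc(d,(x-40,max(y-40,0),x+40,y+40));print(c,r)
c1,_=fcirc(W,(312,70,368,125));print(c1)
print(tri([fray(W,c1),fray(d,c)]),tri([fray(W,c1),fray(d,c),ray(np.load("top0.npz"),(294.4,159.2))]))
E
```

```text
[ 665.19810251 -280.81946459  390.79744183] 3.5
pred [135.90618168  93.19242283]
(np.float64(130.9640769958496), np.float64(93.48834991455078)) 19.448787689208984
(339.25560569763184, 98.61434936523438)
(array([ 565.0486649 , -187.40045893,  286.81141069]), [0.1, 0.1]) (array([ 565.41933571, -187.41912258,  287.64298493]), [0.6, 0.1, 0.6])
```

Two wrist views agree on the ball at (565, -187, 287). That puts the pivot at about z 175, and the landing point at y≈0 matches the cheese's middle. I move above it and descend.

Emit:
arm_command:
  moves:
    - [[22, -26, 0, 0, 0, 0], [22, -26, 0, 0, 0, 0], [22, -26, 0, 0, 0, 0], [23, -26, 0, 0, 0, 0], [0, 0, 20, 0, 0, 0], [0, 0, 20, 0, 0, 0], [0, 0, 0, 0, 0, 0], [0, 0, 0, 0, 0, 0]]

```text
t: 4.55
position: [565.5, -186.8, 352.7]
tcp_rot: [[0.042, 0.999, 0.002], [0.999, -0.042, -0.001], [-0.001, 0.002, -1.0]]
contact_force: [0.4, 1.0, -0.2]
opening: 85.0
grip_force: 0.0
```

```bash
python3 - <<'E'
from h import *
from station import ctrl,get_image
s=ctrl.read_state();print(s["position"])
R=np.array(s["tcp_rot"]);print("to go",R.T@(np.array([565.2,-187.5,268])-s["position"]))
E
```

```text
[ 565.53470061 -186.77483997  352.72283357]
to go [-0.65784881 -0.43629707 84.72292069]
```

Emit:
arm_command:
  moves:
    - [[0, 0, 21, 0, 0, 0], [0, 0, 21, 0, 0, 0], [0, 0, 21, 0, 0, 0], [0, 0, 21, 0, 0, 0], [0, 0, 0, 0, 0, 0], [0, 0, 0, 0, 0, 0]]

```text
t: 5.3
position: [566.4, -186.4, 268.7]
tcp_rot: [[0.041, 0.999, 0.002], [0.999, -0.041, -0.0], [-0.0, 0.002, -1.0]]
contact_force: [0.4, 0.4, 1.0]
opening: 84.4
grip_force: 0.0
```

Emit:
arm_command:
  moves:
    - [[0, 0, 0, 0, 0, 0], [0, 0, 0, 0, 0, 0], [0, 0, 0, 0, 0, 0], [0, 0, 0, 0, 0, 0], [0, 0, 0, 0, 0, 0], [0, 0, 0, 0, 0, 0], [0, 0, 0, 0, 0, 0], [0, 0, 0, 0, 0, 0]]
  gripper: 25
  grip_force: 30

```text
t: 6.3
position: [564.7, -186.2, 267.7]
tcp_rot: [[0.041, 0.999, -0.002], [0.999, -0.041, -0.0], [-0.0, -0.002, -1.0]]
contact_force: [-5.8, 1.1, 4.2]
opening: 32.2
grip_force: 29.7
```

```bash
python3 - <<'E'
from h import *
from station import ctrl
s=ctrl.read_state();p=np.array(s["position"]);R=np.array(s["tcp_rot"]);print(p,s["opening"],s["grip_force"],s["contact_force"])
yw=np.radians(-2.2);L=np.array([-np.sin(yw),np.cos(yw),0]);Z=np.array([0,0,1.])
f=lambda q:143*(np.cos(2.241-q)*L+np.sin(2.241-q)*Z)
qs=np.linspace(0,1.44,25)
for q0,q1 in zip(qs[:-1],qs[1:]):print(round(q1,2),(R.T@(f(q1)-f(q0))).round(1).tolist(),(p+f(q1)-f(0)).round(0).tolist())
E
```

```text
[ 564.71094632 -186.18563782  267.71394238] 32.208075232543855 29.656585156917572 [-5.787408    1.05749304  4.15639296]
0.06 [6.9, -0.0, -5.1] [565.0, -179.0, 273.0]
0.12 [7.2, -0.0, -4.7] [565.0, -172.0, 278.0]
0.18 [7.4, -0.0, -4.3] [566.0, -165.0, 282.0]
0.24 [7.7, -0.0, -3.8] [566.0, -157.0, 286.0]
0.3 [7.9, -0.0, -3.3] [566.0, -149.0, 289.0]
0.36 [8.1, -0.0, -2.9] [566.0, -141.0, 292.0]
0.42 [8.2, -0.0, -2.4] [567.0, -133.0, 294.0]
0.48 [8.4, -0.0, -1.9] [567.0, -124.0, 296.0]
0.54 [8.5, -0.0, -1.4] [567.0, -116.0, 297.0]
0.6 [8.5, -0.0, -0.9] [568.0, -107.0, 298.0]
0.66 [8.6, -0.0, -0.3] [568.0, -99.0, 299.0]
0.72 [8.6, -0.0, 0.2] [568.0, -90.0, 298.0]
0.78 [8.6, -0.0, 0.7] [569.0, -82.0, 298.0]
0.84 [8.5, -0.0, 1.2] [569.0, -73.0, 297.0]
0.9 [8.4, -0.0, 1.7] [569.0, -65.0, 295.0]
0.96 [8.3, -0.0, 2.2] [570.0, -57.0, 293.0]
1.02 [8.1, -0.0, 2.7] [570.0, -48.0, 290.0]
1.08 [8.0, -0.0, 3.2] [570.0, -40.0, 287.0]
1.14 [7.8, -0.0, 3.6] [571.0, -33.0, 283.0]
1.2 [7.5, -0.0, 4.1] [571.0, -25.0, 279.0]
1.26 [7.3, -0.0, 4.6] [571.0, -18.0, 274.0]
1.32 [7.0, -0.0, 5.0] [571.0, -11.0, 270.0]
1.38 [6.7, -0.0, 5.4] [572.0, -4.0, 264.0]
1.44 [6.3, -0.0, 5.8] [572.0, 2.0, 258.0]
```

Emit:
arm_command:
  moves:
    - [[6.9, 0, -5.1, 0, 0, 0], [7.2, 0, -4.7, 0, 0, 0], [7.4, 0, -4.3, 0, 0, 0], [7.7, 0, -3.8, 0, 0, 0], [0, 0, 0, 0, 0, 0]]

```text
t: 6.92
position: [565.8, -156.3, 285.3]
tcp_rot: [[0.04, 0.999, -0.003], [0.999, -0.04, -0.0], [-0.001, -0.003, -1.0]]
contact_force: [-5.3, -2.1, -0.8]
opening: 32.2
grip_force: 30.0
```

```bash
python3 - <<'E'
from h import *
from station import ctrl,get_image
W=get_image("wrist")["img"];T=get_image("top")["img"][90:220,215:335]
cv2.imwrite("pics/m3.png",np.hstack([W[:,:400],cv2.resize(T,(354,384))]))
E
```

```text
(no output)
```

View pics/m3.png

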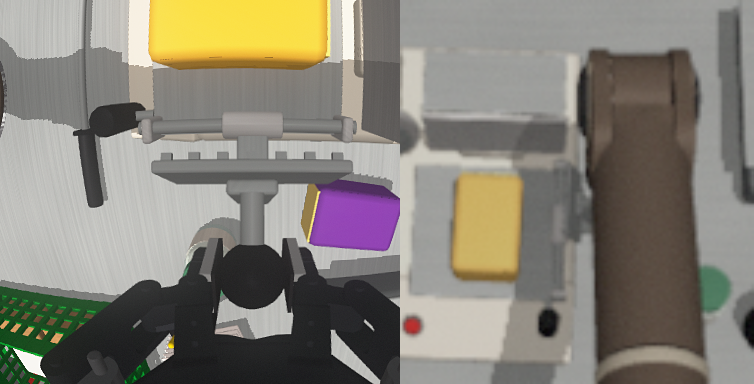

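The ball sits well between the pads and the clamp is swinging with it. I continue the arc with a 1 mm correction for the sideways load.

Emit:
arm_command:
  moves:
    - [[7.9, -0.5, -3.3, 0, 0, 0], [8.1, -0.5, -2.9, 0, 0, 0], [8.2, 0, -2.4, 0, 0, 0], [8.4, 0, -1.9, 0, 0, 0], [8.5, 0, -1.4, 0, 0, 0], [8.5, 0, -0.9, 0, 0, 0], [8.6, 0, -0.3, 0, 0, 0], [0, 0, 0, 0, 0, 0]]

```text
t: 8.02
position: [568.1, -97.2, 298.4]
tcp_rot: [[0.039, 0.999, -0.001], [0.999, -0.039, 0.001], [0.001, -0.001, -1.0]]
contact_force: [-5.0, -1.6, 0.3]
opening: 32.2
grip_force: 30.3
```

Emit:
arm_command:
  moves:
    - [[8.6, 0, 0.2, 0, 0, 0], [8.6, 0, 0.7, 0, 0, 0], [8.5, 0, 1.2, 0, 0, 0], [8.4, 0, 1.7, 0, 0, 0], [8.3, 0, 2.2, 0, 0, 0], [8.1, 0, 2.7, 0, 0, 0], [8.0, 0, 3.2, 0, 0, 0], [7.8, 0, 3.6, 0, 0, 0], [0, 0, 0, 0, 0, 0]]

```text
t: 9.15
position: [570.5, -30.6, 282.7]
tcp_rot: [[0.038, 0.999, -0.001], [0.999, -0.038, 0.001], [0.001, -0.001, -1.0]]
contact_force: [-6.5, 2.3, 0.8]
opening: 32.3
grip_force: 31.2
```

Emit:
arm_command:
  moves:
    - [[7.5, 0, 4.1, 0, 0, 0], [7.3, 0, 4.6, 0, 0, 0], [3.5, 0, 2.5, 0, 0, 0], [3.5, 0, 2.5, 0, 0, 0], [0, 0, 0, 0, 0, 0], [0, 0, 0, 0, 0, 0]]

```text
t: 9.9
position: [571.3, -9.4, 269.3]
tcp_rot: [[0.039, 0.999, -0.001], [0.999, -0.039, 0.001], [0.001, -0.001, -1.0]]
contact_force: [-6.2, 1.9, 1.1]
opening: 32.2
grip_force: 31.5
```

Emit:
arm_command:
  moves:
    - [[3.4, 0, 2.7, 0, 0, 0], [0, 0, 0, 0, 0, 0], [3.3, 0, 2.7, 0, 0, 0], [0, 0, 0, 0, 0, 0], [0, 0, 0, 0, 0, 0]]

```text
t: 10.52
position: [571.6, -2.7, 263.8]
tcp_rot: [[0.039, 0.999, -0.001], [0.999, -0.039, 0.001], [0.001, -0.001, -1.0]]
contact_force: [-6.0, 1.4, -0.1]
opening: 32.2
grip_force: 31.6
```

Emit:
arm_command:
  moves:
    - [[1.6, 0, 1.4, 0, 0, 0], [0, 0, 0, 0, 0, 0], [1.6, 0, 1.4, 0, 0, 0], [0, 0, 0, 0, 0, 0], [0, 0, 0, 0, 0, 0]]

```text
t: 11.15
position: [571.7, 0.5, 261.1]
tcp_rot: [[0.039, 0.999, -0.001], [0.999, -0.039, 0.001], [0.001, -0.001, -1.0]]
contact_force: [-6.1, 2.3, -0.4]
opening: 32.2
grip_force: 31.6
```

Emit:
arm_command:
  moves:
    - [[1.1, 0, 1.0, 0, 0, 0], [0, 0, 0, 0, 0, 0], [1.1, 0, 1.0, 0, 0, 0], [0, 0, 0, 0, 0, 0], [0, 0, 0, 0, 0, 0]]

```text
t: 11.78
position: [571.8, 2.6, 259.0]
tcp_rot: [[0.04, 0.999, -0.001], [0.999, -0.04, 0.001], [0.001, -0.001, -1.0]]
contact_force: [-5.9, 1.8, 0.1]
opening: 32.4
grip_force: 31.7
```

Emit:
arm_command:
  moves:
    - [[0.6, 0, 0.5, 0, 0, 0], [0, 0, 0, 0, 0, 0], [0, 0, 0, 0, 0, 0]]

```text
t: 12.15
position: [571.8, 3.2, 258.5]
tcp_rot: [[0.04, 0.999, -0.001], [0.999, -0.04, 0.001], [0.001, -0.001, -1.0]]
contact_force: [-6.0, 2.4, -0.3]
opening: 32.0
grip_force: 31.7
```

Emit:
arm_command:
  moves:
    - [[0.6, 0, 0.6, 0, 0, 0], [0, 0, 0, 0, 0, 0], [0.6, 0, 0.6, 0, 0, 0], [0, 0, 0, 0, 0, 0]]

```text
t: 12.65
position: [571.9, 4.4, 257.3]
tcp_rot: [[0.039, 0.999, -0.001], [0.999, -0.039, 0.001], [0.001, -0.001, -1.0]]
contact_force: [-6.1, 2.2, 0.5]
opening: 32.3
grip_force: 31.7
```

Emit:
arm_command:
  moves:
    - [[0.6, 0, 0.6, 0, 0, 0], [0, 0, 0, 0, 0, 0], [0, 0, 0, 0, 0, 0]]

```text
t: 13.02
position: [571.9, 5.0, 256.7]
tcp_rot: [[0.039, 0.999, -0.001], [0.999, -0.039, 0.001], [0.001, -0.001, -1.0]]
contact_force: [-6.5, 1.9, 1.0]
opening: 32.2
grip_force: 31.7
```

```bash
python3 - <<'E'
from h import *
from station import get_image
S=get_image("side")["img"][150:220,205:285];cv2.imwrite("pics/s4.png",cv2.resize(S,None,fx=7,fy=7,interpolation=cv2.INTER_CUBIC))
E
```

```text
(no output)
```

View pics/s4.png

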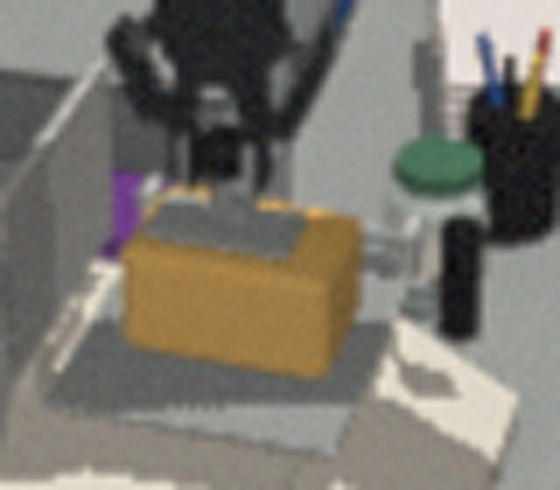

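Emit:
arm_command:
  moves:
    - [[0.5, 0, 0.5, 0, 0, 0], [0, 0, 0, 0, 0, 0], [0, 0, 0, 0, 0, 0]]

```text
t: 13.45
position: [571.9, 5.3, 256.4]
tcp_rot: [[0.04, 0.999, -0.001], [0.999, -0.04, 0.001], [0.001, -0.001, -1.0]]
contact_force: [-6.4, 1.3, 2.1]
opening: 32.0
grip_force: 31.8
```

The plate lies on the cheese and the vertical force is rising, so contact is made. I release and lift straight up.

Emit:
arm_command:
  moves:
    - [[0, 0, 0, 0, 0, 0], [0, 0, 0, 0, 0, 0], [0, 0, 0, 0, 0, 0], [0, 0, 0, 0, 0, 0], [0, 0, 0, 0, 0, 0], [0, 0, 0, 0, 0, 0]]
  gripper: 75

```text
t: 14.2
position: [572.5, 4.2, 256.1]
tcp_rot: [[0.04, 0.999, 0.0], [0.999, -0.04, -0.0], [-0.0, 0.0, -1.0]]
contact_force: [-0.7, -0.5, -1.0]
opening: 74.7
grip_force: 0.0
```

Emit:
arm_command:
  moves:
    - [[0, 0, -15, 0, 0, 0], [0, 0, -25, 0, 0, 0], [0, 0, -40, 0, 0, 0], [0, 0, -40, 0, 0, 0], [0, 0, -30, 0, 0, 0], [0, 0, 0, 0, 0, 0]]

```text
t: 14.95
position: [573.3, 4.8, 409.7]
tcp_rot: [[0.04, 0.999, 0.005], [0.999, -0.04, 0.0], [0.0, 0.005, -1.0]]
contact_force: [0.4, 0.1, -0.2]
opening: 75.0
grip_force: 0.0
```

```bash
cat >>h.py <<'E'
yw=np.radians(-2.2)
n=Ro.from_euler("z",yw).apply([-.5,0,.866]);up=Ro.from_euler("z",yw).apply([.866,0,.5]);lf=np.cross(n,up)
def knobR(q):
    """tool rot with y across bar; q knob angle"""
    c=-(q-2.618) # ccw turn from 12
    bar=np.cos(c)*up+np.sin(c)*lf; return bar
E
python3 - <<'E'
from h import *
from station import ctrl
s=ctrl.read_state();print(s["position"],s["t"],lf.round(3))
g=np.array([449.2,246.1,107.7])
for q in (3.8,):
  bar=knobR(q)
  for sg in(1,-1):
    z=-n;x=bar*sg;y=np.cross(z,x);R=np.c_[x,y,z]
    go(s,g+130*n,R)
    R0=np.array(s["tcp_rot"]);print(np.linalg.norm(g+130*n),g+130*n)
E
```

```text
[573.34070058   4.79284454 409.6751173 ] 14.95 [0.038 0.999 0.   ]
rot [ -8.   40.5 152.9] then shift [-319.7  156.9   64.9] | 362.0
507.90679490377204 [384.24791043 248.59520759 220.28      ]
rot [-29.3  -5.8 -21.9] then shift [ 319.7 -156.9   64.9] | 362.0
507.90679490377204 [384.24791043 248.59520759 220.28      ]
```

Emit:
arm_command:
  moves:
    - [[0, -20, 0, -7.3, -1.5, -5.5], [0, -20, 0, -7.3, -1.5, -5.5], [0, -20, 0, -7.3, -1.4, -5.5], [0, -20, 0, -7.4, -1.4, -5.4], [0, 0, 0, 0, 0, 0]]
  gripper: 85

```text
t: 15.58
position: [490.9, -5.7, 388.5]
tcp_rot: [[-0.293, 0.82, 0.492], [0.937, 0.348, -0.023], [-0.19, 0.454, -0.87]]
contact_force: [1.1, 0.1, 0.4]
opening: 85.0
grip_force: 0.0
```

```bash
cat >k.py <<'E'
from h import *
from station import ctrl
import sys
def k(q,off,g):
  s=ctrl.read_state();z=-n;x=-knobR(q);R=np.c_[x,np.cross(z,x),z];go(s,np.array(g)+off*n,R);print(np.round(s["joint_positions"],2),s["t"])
E
python3 - <<'E'
from k import *
k(3.8,130,[449.2,246.1,107.7])
E
```

```text
rot [-0.6  0.   0. ] then shift [301.5 -76.3  87.5] | 323.0
[ 0.58 -0.23 -0.57  2.02 -0.13  0.81  0.4 ] 15.575
```

Emit:
arm_command:
  moves:
    - [[37, -9.5, 11, 0, 0, 0], [37, -9.5, 11, 0, 0, 0], [37, -9.5, 11, 0, 0, 0], [38, -9.5, 11, 0, 0, 0], [38, -9.5, 11, 0, 0, 0], [38, -9.5, 11, 0, 0, 0], [38, -9.5, 11, 0, 0, 0], [38, -9.5, 11, 0, 0, 0], [0, 0, 0, 0, 0, 0]]

```text
t: 16.7
position: [380.5, 240.7, 234.9]
tcp_rot: [[-0.298, 0.816, 0.496], [0.937, 0.348, -0.009], [-0.18, 0.463, -0.868]]
contact_force: [-0.6, 0.3, -0.2]
opening: 85.4
grip_force: 0.0
```

```bash
python3 - <<'E'
from k import *
from station import get_image
k(3.8,130,[449.2,246.1,107.7])
d=get_image("wrist");np.savez("wrist5.npz",**d);cv2.imwrite("pics/w5.png",d["img"])
E
```

```text
rot [-0.  -0.6 -0. ] then shift [ 9.  -1.  14.4] | 17.0
[ 0.76 -0.29 -1.47  2.25  0.13  0.54 -0.5 ] 16.7
```

View pics/w5.png

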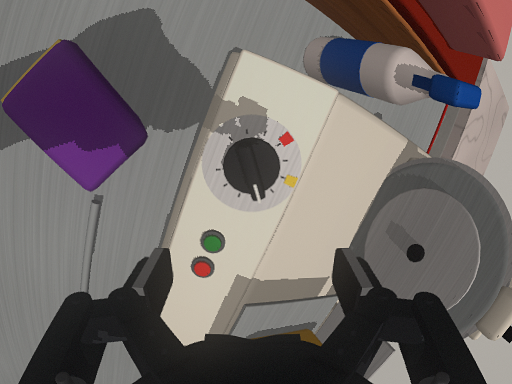

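Wrist view: knob centre at about (251,166), white pointer from (254,185) to (258,200), yellow mark at (291,181), red mark at (286,139). Next I cast rays onto the dial plane.

```bash
cat >kn.py <<'E'
from h import *
def onp(r,p0):
    c,v=r;return c+v*(n@(p0-c))/(n@v)
def dial(d,c0,A0=np.array([466.2,245.4,78.2]),fy=None):
    I=d["img"];x,y=map(int,c0);B=(x-60,y-60,x+60,y+60);o=np.array(A0)
    Y=blob(I,B,(18,110,120),(35,255,255))[0];Rr=blob(I,B,(0,120,100),(10,255,255))[0]
    yy,rr=onp(fray(d,Y[0]),o),onp(fray(d,Rr[0]),o)
    print("Y",Y,"R",Rr,"dist",np.linalg.norm(yy-rr),"exp 47.5")
    v=rr-yy;ang=np.arctan2(v@lf,v@up);print("dir deg",np.degrees(ang),"exp 120")
    A=(yy-47.5*up+rr-47.5*(.5*up+.866*lf))/2;print("axis",A.round(1),(yy-47.5*up).round(1))
    h=cv2.cvtColor(I,cv2.COLOR_BGR2HSV)[y-28:y+40,x-28:x+40]
    for lo in(130,170):
        m=cv2.inRange(h,(0,0,lo),(180,60,255));g=cv2.circle(np.zeros_like(m),(28,28),33,255,-1);m&=g
        k,l,s,c=cv2.connectedComponentsWithStats(m)
        for j in range(1,k):
            if s[j,4]<15:continue
            u=c[j]+[x-28,y-28];w=onp(fray(d,u),A+40.5*n)-A
            pts=np.argwhere(l==j)[:,::-1]+[x-28,y-28];P=np.array([onp(fray(d,t),A+40.5*n) for t in pts])@np.c_[up,lf]
            e=np.linalg.svd(P-P.mean(0))[2][0]
            print(lo,u.round(1),int(s[j,4]),"r",np.hypot(w@up,w@lf).round(1),"q from pos",(2.618-np.arctan2(w@lf,w@up)).round(3),"line q mod pi",((2.618-np.arctan2(e[1],e[0]))%np.pi+0).round(3))
    return A
E
python3 -c "
from kn import *
dial(np.load('wrist5.npz'),(251,166))"
```

```text
Y (array([290.36111111, 180.37962963]), 108) R (array([285.9338843 , 138.72727273]), 121) dist 47.73585352775774 exp 47.5
dir deg 119.88644897883934 exp 120
axis [466.9 245.   78.6] [466.9 244.9  78.6]
130 [275.6 166.1] 298 r 24.7 q from pos 1.913 line q mod pi 0.643
130 [226.2 147. ] 30 r 35.9 q from pos -0.081 line q mod pi 1.274
130 [235.  189.3] 179 r 22.9 q from pos 4.599 line q mod pi 2.908
130 [256.2 191.1] 52 r 18.4 q from pos 3.545 line q mod pi 0.381
170 [276.7 162.8] 210 r 26.8 q from pos 1.809 line q mod pi 0.517
170 [226.2 146.6] 26 r 36.2 q from pos -0.073 line q mod pi 1.292
170 [224.  179.8] 22 r 27.8 q from pos 5.147 line q mod pi 0.511
170 [231.7 189.7] 60 r 25.6 q from pos 4.675 line q mod pi 2.943
170 [256.5 191.6] 35 r 19.0 q from pos 3.536 line q mod pi 0.37
170 [267.9 191.8] 24 r 24.8 q from pos 3.081 line q mod pi 1.192
170 [245.  196.1] 46 r 24.0 q from pos 4.074 line q mod pi 2.467
```

The geometry fits: mark spacing is 47.7 (expected 47.5) and direction 119.9° (expected 120°). The axis is at (466.9, 245.0, 78.6) and the knob at q≈3.53, so it needs 52° counterclockwise.

```bash
python3 - <<'E'
from k import *
A=np.array([466.9,245,78.6]);g=A+34*n;print(g)
k(3.53,60,g);k(3.53,-19,g)
E
```

```text
[449.91253042 245.65259275 108.044     ]
rot [  0.1  -0.6 -15.4] then shift [ 8.   1.6 84.5] | 85.0
[ 0.76 -0.29 -1.47  2.25  0.13  0.54 -0.5 ] 16.75
rot [  0.1  -0.6 -15.4] then shift [  8.    1.6 163.5] | 164.0
[ 0.76 -0.29 -1.47  2.25  0.13  0.54 -0.5 ] 16.75
```

Emit:
arm_command:
  moves:
    - [[2, 0, 21, 0, 0, -7.7], [2, 0, 21, 0, 0, -7.7], [2, 1, 21, 0, -0.6, 0], [2, 1, 21, 0, 0, 0], [0, 0, 0, 0, 0, 0], [0, 0, 0, 0, 0, 0]]

```text
t: 17.5
position: [385.5, 212.3, 207.8]
tcp_rot: [[-0.51, 0.695, 0.507], [0.812, 0.584, 0.015], [-0.285, 0.419, -0.862]]
contact_force: [0.3, 0.2, -0.7]
opening: 84.9
grip_force: 0.0
```

```bash
python3 - <<'E'
from k import *
g=np.array([449.9,245.7,108])
k(3.53,60,g);k(3.53,-19,g)
E
```

```text
rot [ 1.5 -1.3 -0.1] then shift [25.5 25.7 57.9] | 68.0
[ 0.83 -0.29 -1.47  2.34  0.07  0.41 -0.13] 17.5
rot [ 1.5 -1.3 -0.1] then shift [ 25.5  25.7 136.9] | 142.0
[ 0.83 -0.29 -1.47  2.34  0.07  0.41 -0.13] 17.5
```

The arm has drifted onto the joint 2 and joint 3 limits (j3 at -1.47). I retract upward and upright the tool. Then I swing left past the place about the base, so joint 1 takes the turn, and come back.

```bash
cat >>h.py <<'E'
def swing(s,deg):
    R=np.array(s["tcp_rot"]);p=np.array(s["position"]);q=Ro.from_euler("z",deg,degrees=True)
    print("swing",deg,(R.T@(q.apply(p)-p)).round(1).tolist(),(R.T@np.array([0,0,deg])).round(2).tolist())
E
python3 - <<'E'
from h import *
from station import ctrl
s=ctrl.read_state();R=np.array(s["tcp_rot"])
ax=np.cross(R[:,2],[0,0,-1]);w=np.arcsin(np.linalg.norm(ax))*ax/np.linalg.norm(ax)
R2=Ro.from_rotvec(w).as_matrix()@R
go(s,[480,270,400],R2);print("pre-shift in present axes",R.T@(np.array([480,270,400])-s["position"]))
E
```

```text
rot [25.2 17.1  0. ] then shift [  -8.8  110.4 -192.2] | 222.0
pre-shift in present axes [ -56.21384416  179.96536656 -116.90296368]
```

Emit:
arm_command:
  moves:
    - [[-14, 45, -29, 0, 0, 0], [-14, 45, -29, 0, 0, 0], [-14, 45, -29, 0, 0, 0], [-14, 45, -29, 0, 0, 0], [0, 0, 0, 6.3, 4.3, 0], [0, 0, 0, 6.3, 4.3, 0], [0, 0, 0, 6.3, 4.3, 0], [0, 0, 0, 6.3, 4.2, 0], [0, 0, 0, 0, 0, 0]]

```text
t: 18.62
position: [474.8, 270.2, 401.3]
tcp_rot: [[-0.593, 0.804, 0.039], [0.805, 0.593, 0.011], [-0.015, 0.038, -0.999]]
contact_force: [0.6, 0.4, -0.9]
opening: 85.2
grip_force: 0.0
```

```bash
python3 - <<'E'
from h import *
from station import ctrl
s=ctrl.read_state();print(s["position"],np.round(s["joint_positions"],2));swing(s,6)
E
```

```text
[474.8024772  270.21341825 401.26970056] [ 0.34  0.43 -1.35  1.49  0.44  1.52 -0.36]
swing 6 [57.1, 3.7, -0.7] [-0.09, 0.23, -6.0]
```

Emit:
arm_command:
  moves:
    - [[57.1, 3.7, -0.7, 0, 0.2, -6], [57.1, 3.7, -0.7, 0, 0.2, -6], [57.1, 3.7, -0.7, 0, 0.2, -6], [57.1, 3.7, -0.7, 0, 0.2, -6], [57.1, 3.7, -0.7, 0, 0.2, -6], [57.1, 3.7, -0.7, 0, 0.2, -6], [57.1, 3.7, -0.7, 0, 0.2, -6], [57.1, 3.7, -0.7, 0, 0.2, -6], [0, 0, 0, 0, 0, 0]]

```text
t: 19.75
position: [106.7, 532.7, 402.0]
tcp_rot: [[-0.996, 0.084, 0.022], [0.084, 0.996, 0.026], [-0.02, 0.028, -0.999]]
contact_force: [1.1, -0.3, 0.8]
opening: 84.9
grip_force: 0.0
```

```bash
python3 - <<'E'
from h import *
from station import ctrl
s=ctrl.read_state();print(s["position"],np.round(s["joint_positions"],2));swing(s,-6)
E
```

```text
[106.72281445 532.72545502 401.98591012] [-0.5   0.46 -1.4   1.49  0.48  1.55 -0.4 ]
swing -6 [-56.1, -9.4, 0.8] [0.12, -0.17, 6.0]
```

```bash
python3 - <<'E'
from h import *
from k import k
from station import ctrl
k(3.53,0,np.array([270,420,320]))
E
```

```text
rot [-12.3 -27.1  48.1] then shift [-147.8   17.2  154.7] | 215.0
[-0.5   0.46 -1.4   1.49  0.48  1.55 -0.4 ] 19.75
```

Emit:
arm_command:
  moves:
    - [[0, 0, 0, -2, -4.5, 8], [0, 0, 0, -2, -4.5, 8], [0, 0, 0, -2, -4.5, 8], [0, 0, 0, -2, -4.5, 8], [0, 0, 0, -2.1, -4.5, 8], [0, 0, 0, -2.1, -4.6, 8.1], [-37, 4, 38, 0, 0, 0], [-37, 4, 38, 0, 0, 0], [-37, 4, 38, 0, 0, 0], [-37, 4, 38, 0, 0, 0]]

```text
t: 21.0
position: [274.8, 415.3, 321.0]
tcp_rot: [[-0.49, 0.714, 0.5], [0.814, 0.58, -0.029], [-0.31, 0.393, -0.866]]
contact_force: [0.5, 0.9, 0.5]
opening: 85.2
grip_force: 0.0
```

```bash
python3 - <<'E'
from h import *
from k import k
from station import ctrl
print(ctrl.read_state()["position"])
k(3.53,100,np.array([449.9,245.7,108]))
E
```

```text
[274.83904948 415.2658374  321.0088374 ]
rot [-0.3  0.4 -0.4] then shift [-159.7  -59.6  175.2] | 244.0
[-0.5   0.15 -1.03  1.92  0.7   1.24 -1.18] 21.0
```

Emit:
arm_command:
  moves:
    - [[-32, -12, 35, 0, 0, 0], [-32, -12, 35, 0, 0, 0], [-32, -12, 35, 0, 0, 0], [-32, -12, 35, 0, 0, 0], [-32, -12, 35, 0, 0, 0], [0, 0, 0, -0.3, 0.4, -0.4], [0, 0, 0, 0, 0, 0]]

```text
t: 21.88
position: [396.2, 246.6, 196.3]
tcp_rot: [[-0.499, 0.708, 0.499], [0.81, 0.586, -0.021], [-0.307, 0.394, -0.866]]
contact_force: [0.6, 1.3, -0.1]
opening: 85.1
grip_force: 0.0
```

```bash
python3 - <<'E'
from h import *
from k import k
from kn import dial
from station import ctrl,get_image
print(ctrl.read_state()["position"])
d=get_image("wrist");np.savez("wrist6.npz",**d)
A=np.array([466.9,245,78.6])
P=d["R"]@(A+20*n)+d["t"];th=np.arctan2(np.hypot(*P[:2]),P[2]);u=d["mtx"][:2,2]+297.3*th*P[:2]/np.hypot(*P[:2]);print(u)
try: dial(d,u,A)
except Exception as e: print(e)
k(3.53,60,A+34*n);k(3.53,-19,A+34*n)
E
```

```text
[396.23582431 246.61171932 196.34434969]
[254.9205631  187.23535417]
Y (array([291.5234375, 208.75     ]), 128) R (array([300.04635762, 163.17880795]), 151) dist 48.053860211221505 exp 47.5
dir deg 120.03785368795322 exp 120
axis [467.  245.1  78.6] [467.1 244.8  78.7]
130 [274.6 207.8] 137 r 20.8 q from pos 2.586 line q mod pi 1.128
130 [235.9 210.1] 134 r 22.0 q from pos 4.393 line q mod pi 2.688
130 [254.5 213.1] 53 r 17.2 q from pos 3.564 line q mod pi 0.39
170 [277.  206.7] 79 r 22.0 q from pos 2.493 line q mod pi 1.057
170 [228.5 204.4] 33 r 24.8 q from pos 4.728 line q mod pi 2.972
170 [254.9 213.3] 39 r 17.4 q from pos 3.54 line q mod pi 0.385
170 [239.7 213.6] 78 r 22.2 q from pos 4.182 line q mod pi 2.498
170 [265.2 215.4] 20 r 21.3 q from pos 3.102 line q mod pi 0.339
rot [-0.   0.   0.1] then shift [-1.2  2.  43.6] | 44.0
[-0.18  0.08 -0.83  2.29  0.85  0.7  -1.02] 21.925
rot [-0.   0.   0.1] then shift [ -1.2   2.  122.5] | 123.0
[-0.18  0.08 -0.83  2.29  0.85  0.7  -1.02] 21.925
```

Emit:
arm_command:
  moves:
    - [[-1.2, 2, 22, 0, 0, 0], [0, 0, 25, 0, 0, 0], [0, 0, 25, 0, 0, 0], [0, 0, 20, 0, 0, 0], [0, 0, 15, 0, 0, 0], [0, 0, 13, 0, 0, 0], [0, 0, 0, 0, 0, 0], [0, 0, 0, 0, 0, 0]]

```text
t: 22.92
position: [457.7, 245.3, 93.3]
tcp_rot: [[-0.501, 0.708, 0.498], [0.809, 0.587, -0.02], [-0.307, 0.393, -0.867]]
contact_force: [-0.5, 0.9, 0.5]
opening: 85.2
grip_force: 0.0
```

```bash
python3 - <<'E'
from k import k
from h import *
A=np.array([467,245,78.6]);k(3.54,-19,A+34*n)
E
```

```text
rot [-0.1 -0.   0.7] then shift [-0.4  0.6  2.3] | 2.0
[-0.26  0.38 -0.69  2.3   1.35  0.66 -1.42] 22.925
```

Emit:
arm_command:
  moves:
    - [[0, 0.6, 0, 0, 0, 0.7], [0, 0, 0, 0, 0, 0], [0, 0, 0, 0, 0, 0], [0, 0, 0, 0, 0, 0], [0, 0, 0, 0, 0, 0], [0, 0, 0, 0, 0, 0], [0, 0, 0, 0, 0, 0], [0, 0, 0, 0, 0, 0]]
  gripper: 5
  grip_force: 40

```text
t: 23.92
position: [458.6, 244.8, 93.1]
tcp_rot: [[-0.491, 0.714, 0.498], [0.817, 0.577, -0.021], [-0.303, 0.396, -0.867]]
contact_force: [-2.0, 0.2, 5.7]
opening: 13.4
grip_force: 40.7
```

```bash
python3 - <<'E'
from k import *
A=np.array([467,245,78.6]);k(3.54,-17,A+34*n);k(2.618,-17,A+34*n)
s=ctrl.read_state();R=np.array(s["tcp_rot"]);y=R[:,1];print("q by tool",2.618-np.arctan2(-R[:,0]@lf,-R[:,0]@up))
E
```

```text
rot [-0.1  0.  -0. ] then shift [ 0.4  0.4 -0.2] | 1.0
[-0.26  0.38 -0.68  2.3   1.35  0.66 -1.44] 23.925
rot [ -0.2  -0.  -52.9] then shift [-0.   0.6 -0.2] | 1.0
[-0.26  0.38 -0.68  2.3   1.35  0.66 -1.44] 23.925
q by tool 3.5406101568860047
```

Emit:
arm_command:
  moves:
    - [[0, 0, 0, 0, 0, -6], [0, 0, 0, 0, 0, -6], [0, 0, 0, 0, 0, -6], [0, 0, 0, 0, 0, -6], [0, 0, 0, 0, 0, -6], [0, 0, 0, 0, 0, -6], [0, 0, 0, 0, 0, -6], [0, 0, 0, 0, 0, -6], [0, 0, 0, 0, 0, -4.9], [0, 0, 0, 0, 0, 0]]

```text
t: 25.18
position: [459.1, 245.9, 93.4]
tcp_rot: [[-0.866, 0.038, 0.499], [0.033, 0.999, -0.019], [-0.499, -0.0, -0.867]]
contact_force: [3.4, 4.4, 3.3]
opening: 13.2
grip_force: 40.2
```

Emit:
arm_command:
  moves:
    - [[0, 0, 0, 0, 0, 0], [0, 0, 0, 0, 0, 0]]

```text
t: 25.42
position: [459.1, 245.8, 93.4]
tcp_rot: [[-0.866, 0.04, 0.499], [0.035, 0.999, -0.02], [-0.499, 0.0, -0.866]]
contact_force: [4.3, 3.5, 2.8]
opening: 13.3
grip_force: 40.2
```

```bash
python3 - <<'E'
from k import *
A=np.array([467,245,78.6]);k(2.618,-17,A+34*n)
s=ctrl.read_state();R=np.array(s["tcp_rot"]);print("q by tool",2.618-np.arctan2(-R[:,0]@lf,-R[:,0]@up),s["torque"])
E
```

```text
rot [-0.  -0.1 -0.1] then shift [ 0.6 -0.5 -0.2] | 1.0
[-0.24  0.39 -0.72  2.3   1.36  0.68 -0.52] 25.425
q by tool 2.61934543784581 [ 0.73194033 -0.57584718  0.47875297]
```

Released, the tool should leave the knob at 2.62. I open, back out along the normal and check.

Emit:
arm_command:
  moves:
    - [[0, 0, 0, 0, 0, 0], [0, 0, 0, 0, 0, 0], [0, 0, 0, 0, 0, 0], [0, 0, 0, 0, 0, 0], [0, 0, 0, 0, 0, 0], [0, 0, 0, 0, 0, 0]]
  gripper: 80

```text
t: 26.18
position: [458.3, 244.5, 92.7]
tcp_rot: [[-0.867, 0.039, 0.497], [0.033, 0.999, -0.022], [-0.498, -0.002, -0.867]]
contact_force: [0.6, -0.8, -0.2]
opening: 79.8
grip_force: 0.0
```

Emit:
arm_command:
  moves:
    - [[0, 0, -10, 0, 0, 0], [0, 0, -20, 0, 0, 0], [0, 0, -25, 0, 0, 0], [0, 0, -25, 0, 0, 0], [0, 0, -25, 0, 0, 0], [0, 0, -20, 0, 0, 0], [0, 0, 0, 0, 0, 0], [0, 0, 0, 0, 0, 0]]

```text
t: 27.18
position: [396.4, 246.8, 200.7]
tcp_rot: [[-0.867, 0.04, 0.498], [0.033, 0.999, -0.022], [-0.498, -0.003, -0.867]]
contact_force: [0.2, -0.2, -0.1]
opening: 80.3
grip_force: 0.0
```

```bash
python3 - <<'E'
from kn import *
from station import ctrl,get_image
d=get_image("wrist");np.savez("wrist7.npz",**d)
A=np.array([467,245,78.6])
P=d["R"]@(A+20*n)+d["t"];th=np.arctan2(np.hypot(*P[:2]),P[2]);u=d["mtx"][:2,2]+297.3*th*P[:2]/np.hypot(*P[:2]);print(u)
try: dial(d,u,A)
except Exception as e: print(e)
x,y=map(int,u);a=cv2.resize(d["img"][max(y-80,0):y+80,x-90:x+90],(540,480))
b=get_image("side")["img"][150:220,205:270]
cv2.imwrite("pics/f.png",np.hstack([a,cv2.resize(b,(260,480),interpolation=cv2.INTER_CUBIC)]))
E
```

```text
[253.85143336 186.10760599]
Y (array([253.828125, 226.3125  ]), 64) R (array([294.54887218, 202.65413534]), 133) dist 49.468181235180374 exp 47.5
dir deg 122.48887357125501 exp 120
axis [468.4 245.4  79.4] [469.6 245.   80.1]
130 [273.3 207.2] 132 r 20.2 q from pos 1.65 line q mod pi 0.231
130 [234.9 208.5] 161 r 21.4 q from pos 3.549 line q mod pi 1.786
130 [254.3 211.6] 50 r 15.6 q from pos 2.619 line q mod pi 2.662
170 [229.4 205. ] 70 r 23.9 q from pos 3.783 line q mod pi 2.023
170 [278.2 204.3] 46 r 22.7 q from pos 1.441 line q mod pi 0.084
170 [254.5 212. ] 26 r 16.0 q from pos 2.609 line q mod pi 2.615
170 [241.1 213.7] 56 r 21.2 q from pos 3.205 line q mod pi 1.594
170 [266.6 213.3] 46 r 20.4 q from pos 2.056 line q mod pi 0.456
```

View pics/f.png

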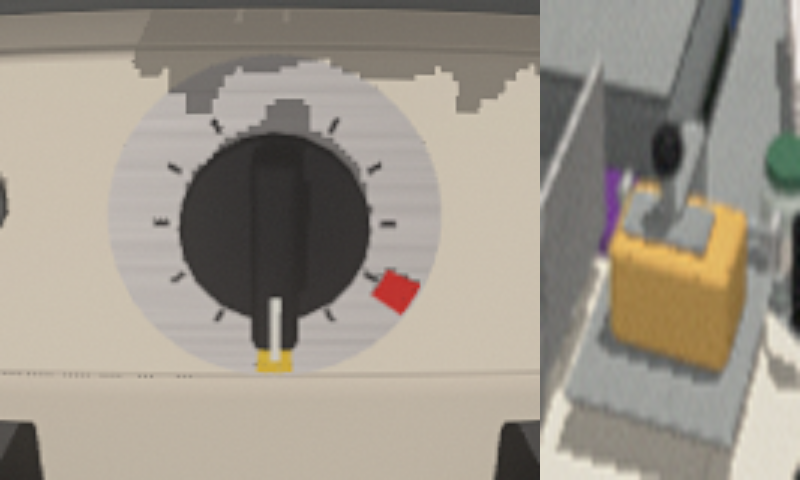

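The pointer stands in the middle of the yellow mark (q≈2.62). The clamp rests on the cheese and the gripper is clear, so I hand in.

```bash
python3 -c "
from station import ctrl
print(ctrl.close_job())"
```

```text
the job is handed in; nothing more can be done
None
```

I handed the job in at about 27 s: the cheese is on the carriage, the knob pointer is on the middle of the yellow mark (about 2.62 rad), the clamp was lowered gently onto the cheese, and the gripper has let go of both; the hand-in returned no verdict.

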